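# Sweep the flange clear and hold the cover over its threaded holes

## Task

Using the scraper block and not the fingers, sweep the three loose black relays off the flange of the instrument base onto the bench, then stand the scraper back on the bench and let go of it. Then pick up the aluminium cover plate and finish while still holding it: level and still, hovering one to three centimetres above the flange, its three holes each centred over the matching threaded insert so that screws would drop straight through. The cover must not touch the flange, and the other things on the bench stay where they are.

Things in the scene. Friction and masses are not known exactly. Their poses are not given: they have to be found in the camera images.
- base_unit: Instrument base fixed to the bench: blue box under a flat slate-blue flange, 110 (x) x 130 (y) mm, top 30 mm above the bench. Origin at the bench under its centre, z up. Three brass threaded inserts (10 mm across, 6 mm bore) sit flush in the flange: two at the corners of its +x edge, one mid -x edge. The +x edge faces away from the robot within 20 degrees; position and yaw vary.
- base_hole0 (a point): Mouth of the brass insert in the +x, +y corner, on the flange top: (+40, +50) mm from the base unit's centre, 30 mm up.
- base_hole1 (a point): Mouth of the brass insert in the +x, -y corner, on the flange top: (+40, -50) mm from the base unit's centre, 30 mm up.
- base_hole2 (a point): Mouth of the brass insert alone at the middle of the -x edge, on the flange top: (-40, 0) mm from the base unit's centre, 30 mm up.
- cover: Loose aluminium plate, 106 (x) x 126 (y) x 5 mm, 0.25 kg, flat on the bench left or right of the base. Origin: centre of underside, z up. Black bridge handle along y over its middle (balance point): bar 14 mm wide (x), 70 long, 25 to 46 mm above the underside, legs 14 mm square at its ends. Three 11 mm holes in the inserts' pattern; +x edge (two holes) faces away from the robot within 25 degrees.
- cover_hole0 (a point): Cover hole in the +x, +y corner, (+40, +50) mm from the plate's centre, at the underside; belongs over base_hole0.
- cover_hole1 (a point): Cover hole in the +x, -y corner, (+40, -50) mm from the plate's centre, at the underside; belongs over base_hole1.
- cover_hole2 (a point): Cover hole alone at the middle of the -x edge, (-40, 0) mm from the plate's centre, at the underside; belongs over base_hole2.
- scraper: Loose orange scraper block, 0.12 kg, standing on its flat black sole on the bench, on the other side of the base unit from the cover. Sole and back 26 (x) x 120 (y) mm and 15 mm high; above them an upright grip 14 mm thick (x), 64 mm long (y), its top at 55 mm. Origin at the centre of the sole's underside, z up; the blade runs along its y axis.
- relay_01: Loose black moulded relay, 24 x 20 x 8 mm, 12 g, lying flat on the flange, any yaw, its centre within 40 mm of the base unit's centre line in y and 20 mm in x. Origin at the centre of its underside.
- relay_02: Loose black moulded relay, 24 x 20 x 8 mm, 12 g, lying flat on the flange, any yaw, its centre within 40 mm of the base unit's centre line in y and 20 mm in x. Origin at the centre of its underside.
- relay_03: Loose black moulded relay, 24 x 20 x 8 mm, 12 g, lying flat on the flange, any yaw, its centre within 40 mm of the base unit's centre line in y and 20 mm in x. Origin at the centre of its underside.
- jar_flux: Bystander: white jar with a red cap, 46 mm across, 50 mm high. Origin under its centre.
- jar_grease: Bystander: white jar with a black cap, 38 mm across, 40 mm high. Origin under its centre.
- blue_bin: Bystander: small blue open bin, 102 x 70 x 52 mm. Origin under its centre.
- calculator: Bystander: pocket calculator, 118 x 72 x 14 mm. Origin under its centre.
- tape_amber: Bystander: roll of amber tape lying flat, 95 mm across, 19 mm high. Origin under its centre.
- lid_box: Bystander: blue parts box with a clear lid, 83 x 115 x 27 mm. Origin under its centre.
There are look-alikes about, which are no part of the job. Of the things that look like the scraper, the larger one is meant.

How it is judged:
By the outcome, as a careful person would: the job done as asked, in the order asked, and still so for the second after the job is handed in, while the arm keeps its last pose, push and grip.
It also fails if it takes over 56 s, if anything falls off the work surface, if the arm or the gripper's body presses on something with over 40 N, if the wrist force passes 120 N, or if a joint passes its speed limit or range.

## Robot

A 6-joint arm with a two-finger parallel gripper is mounted at the origin on a cart in front of the work surface, level with it; the furniture and walls round the work are solid. World frame = base frame: x ahead of the robot, y to its left, z up, the work surface at z = 0. Lengths are in mm, angles in rad, forces in N, time in s.
With the tool pointing down it reaches from about 300 to 775 mm from the base axis. Payload 14.6 kg.
Tool frame: the origin (TCP) lies at the very end of the fingers, on their centre line; the grasp point (between the pads) lies env.hold_point_z behind it (env.hold_point_z is the distance from the TCP to the grasp point, in mm); z points along the fingers, y is the line along which they close (so a half turn about z gives the same grasp; the last joint's range is limited). The gripper opens to 85 mm and grips with 20 to 120 N. Pads are 22 mm wide; open, the fingers measure 114 mm over their backs; the gripper's body (76 mm by 85 mm) begins 54 mm behind the grasp point. The pads swing forward as they close: fully open they stand 13 mm farther back than shut.
Start: joints at [-1.242, 0.3, 1.521, -0, 1.321, -0.067], TCP at [212.043, -507.471, 231.281] pointing down, gripper open.
Joint ranges: [-3.03, 3.03], [-0.79, 2.21], [0.23, 2.52], [-1.04, 4.18], [0, 3.07], [-2.55, 2.55]. Speed limits (rad/s): [2.22, 2.22, 2.57, 3.14, 3.14, 3.14].

## Interface

Orientations are given as a unit quaternion [w, x, y, z].
In Python, from station import env, eyes, workorder gives the robot as it stands. The module is installed in compiled form; this text tells all that it offers.
- The arm moves only by the tool move_arm, never from a script. Its argument "plan" is a list of rows, each an object of numbers: "rx", "ry", "rz": the turn, a rotation vector about the tool's x, y, z in degrees; "dx", "dy", "dz": the shift along the tool's x, y, z in mm; "jaw": the opening, from 0 (shut) to 1 (fully open). In form: [{"rx": .., "ry": .., "rz": .., "dx": .., "dy": .., "dz": .., "jaw": ..}, ...]. A call has 1 to 5 rows; each row shifts and turns the commanded pose from where the row before left it, along the tool's axes as they then stand; what a row does not reach is not made up. A row lasts 1/8 s, in which the tool goes at most 62.5 mm and 10.7 degrees, less where a joint would pass 70% of its speed; a pose out of reach is approached as far as the arm can. A call is refused whole if a number of a shift passes 62.5 or a number of a turn 10.7, either way. A call with a gripper value outside its range is refused whole. The fingers move at their own pace and stop on an object; "force" is the grip in N (left out, the last holds). Time passes only in rows, so rows that do not move let the fingers close. It gives the time, the measured TCP pose, the force, the opening and the grip force at its end, in the units of the state.
- env.sense(): the state, without advancing time (a new reading comes with each control period).
- eyes.grab_frame(name): name is "scene" or "top"; returns the picture (480x640x3 uint8, red, green, blue); there is no depth.
- eyes.get_calibration(name): a dict with "fx", "fy", "cx", "cy" (pixels), "rvec" (rotation vector, rad) and "tvec" (3), from world to camera coordinates, as OpenCV has them. Camera axes: x right, y down, z forward; pixel columns grow to the right and rows downward; lengths in mm; the calibration is good to about 2 mm. A picture is of the moment at which its call begins. get_calibration takes no time and is no camera call.
- workorder.close_job(): hands the job in; it is judged then, once.
Trained networks look in the newest picture that a camera, given by its name, has taken for a name from the list of things; names that differ only in an ending like _2 or _b are one class to them, and where a whole thing is asked for, a point or a joint stands for the part that bears it (a point fixed in the world has none). Each returns a list of dicts, best first, with "p" (0 to 1); they miss things now and then, are a little off and sometimes report something else, mostly with a low value. They report only what shows in the picture. A call takes as long as a camera call. They do not tell look-alikes from the thing itself.
- eyes.cut_out(query, camera): "pixels" (480x640 bool, what is visible of it) and "bbox" ([left, top, right, bottom] in pixels, round what is visible of it).
The state is a dict: "time": time; "q": joint angles; "qd": joint speeds; "joint_torque": joint torques, N m; "eef_pos": TCP position; "tool_rot": TCP orientation; "contact_force": force on the tool from outside, world axes, zero at the start; "torque": the same for the moment, N m; "finger_gap": opening from 0.0 (shut) to 1.0 (fully open); "grasp_force": force on a finger pad.
Only numpy, scipy, OpenCV 4.12 (cv2) and the standard library are available. Lean on these libraries where they do the work, as an engineer would, in place of code of your own. Each camera call takes 0.05 s, during which the arm holds its last target. There are 200 camera calls.

## Working session

There is one attempt and no reset: what is moved stays moved. The work goes in short steps, Python scripts to look and compute and a tool call to move; the robot and the scene stay as the last step left them, time stands still between calls to the robot, and variables do not carry over. Pictures are saved under pics/ and viewed, at most 10 in all, crops included, and the job is handed in when it is done.

Besides the shell and the picture viewer there is one more tool, called after "Emit:" as a command line: name --argument value ..., lists and objects as JSON in quotes. move_arm: Moves the arm, as the interface text tells. Its arguments: {"type":"object","properties":{"plan":{"type":"array"},"force":{"type":"number"}},"required":["plan"]}

```bash
mkdir -p pics; cat > h.py <<'E'
import numpy as np, cv2
from scipy.spatial.transform import Rotation as R
from station import env, eyes, workorder
def cal(n):
    c=eyes.get_calibration(n); K=np.array([[c['fx'],0,c['cx']],[0,c['fy'],c['cy']],[0,0,1.]])
    return K,np.array(c['rvec'],float).ravel(),np.array(c['tvec'],float).ravel()
def ray(n,uv,z):
    K,r,t=cal(n); M=cv2.Rodrigues(r)[0]; o=-M.T@t
    d=(np.c_[np.reshape(uv,(-1,2)),np.ones(len(np.reshape(uv,(-1,2))))]@np.linalg.inv(K).T)@M
    return o+d*((z-o[2])/d[:,2])[:,None]
def proj(n,P):
    K,r,t=cal(n); return cv2.projectPoints(np.array(P,float).reshape(-1,3),r,t,K,None)[0].reshape(-1,2)
E
python3 - <<'E'
from h import *
print(env.hold_point_z, env.sense())
for n in ['scene','top']:
    f=eyes.grab_frame(n); cv2.imwrite(f'pics/{n}0.png',f[:,:,::-1])
    K,r,t=cal(n); print(n,K[0,0],-cv2.Rodrigues(r)[0].T@t)
    for q in ['base_unit','cover','scraper','relay_01']:
        for d in eyes.cut_out(q,n)[:4]:
            ys,xs=np.nonzero(d['pixels']); rect=cv2.minAreaRect(np.c_[xs,ys].astype(np.float32))
            print(n,q,round(d['p'],2),d['bbox'],len(xs),np.round(rect[0]),np.round(rect[1]),round(rect[2]))
E
```

```text
18.700000000000003 {'time': 0.0, 'q': array([-1.24161286e+00,  3.00469038e-01,  1.52160967e+00,  3.94738605e-06,
        1.32070452e+00, -6.66122769e-02]), 'qd': array([-9.90912650e-05, -1.80974451e-03, -2.29045254e-03, -3.90219106e-04,
        3.12988343e-04, -2.65039629e-04]), 'joint_torque': array([ 4.93532953e-04, -5.43501985e+01, -3.61790228e+01, -1.96816848e-05,
        4.08090418e-03, -4.28997407e-05]), 'eef_pos': array([ 211.9607436 , -507.24995077,  230.71035566]), 'tool_rot': array([-5.90410524e-04,  9.80481963e-01,  1.96608154e-01, -7.60322251e-05]), 'contact_force': array([-0.8677148 , -0.35531365,  0.02744629]), 'torque': array([-0.02263387, -0.01723152,  0.01593866]), 'grasp_force': 0.0, 'finger_gap': 1.0014330008461088}
scene 455.1888116033659 [-201.80415217  561.61267469  851.04420281]
scene base_unit 0.74 [299.7, 231.0, 362.5, 276.7] 1323 [331. 254.] [35. 54.] 66
scene cover 0.7 [367.6, 206.4, 401.6, 234.5] 742 [387. 220.] [26. 36.] 86
scene scraper 0.81 [206.9, 269.0, 250.8, 307.6] 751 [226. 288.] [20. 48.] 59
scene scraper 0.78 [237.6, 306.7, 274.2, 330.5] 384 [256
[... 213 characters left out ...]
3.2, 246.6] 35 [337. 243.] [6. 5.] 45
scene relay_01 0.39 [325.8, 249.1, 333.6, 255.3] 51 [328. 250.] [7. 7.] 90
top 459.33283110355086 [ 495.05439558    7.78878732 1243.47407483]
top base_unit 0.56 [296.2, 244.8, 343.8, 293.4] 1847 [321. 266.] [49. 42.] 2
top cover 0.95 [392.2, 228.4, 451.7, 278.0] 1790 [420. 252.] [48. 39.] 20
top cover 0.4 [456.2, 223.1, 496.1, 253.7] 481 [478. 238.] [34. 36.] 90
top cover 0.34 [319.8, 176.1, 338.6, 197.1] 230 [327. 187.] [18. 14.] 90
top scraper 0.6 [207.8, 282.5, 229.9, 308.3] 235 [219. 295.] [30.  9.] 59
top scraper 0.52 [297.1, 244.6, 347.6, 286.1] 1869 [321. 267.] [50. 42.] 2
top scraper 0.42 [251.0, 148.6, 286.5, 191.7] 1118 [271. 170.] [42. 28.] 76
```

```bash
python3 - <<'E'
import cv2
a=cv2.imread('pics/top0.png')[120:340,160:520]
cv2.imwrite('pics/c1.png',cv2.resize(a[:, :],(800,489),interpolation=cv2.INTER_CUBIC))
a=cv2.imread('pics/scene0.png')[150:375,150:450]
cv2.imwrite('pics/c2.png',cv2.resize(a,(800,600),interpolation=cv2.INTER_CUBIC))
E
```

```text
(no output)
```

View pics/c1.png

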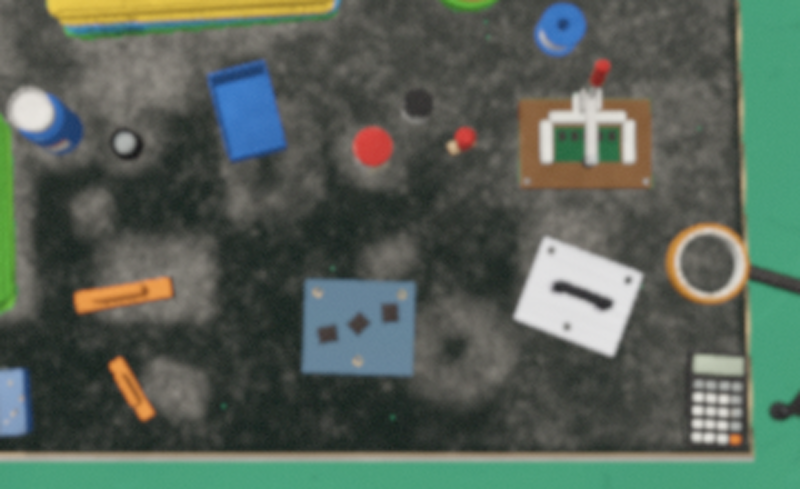

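View pics/c2.png

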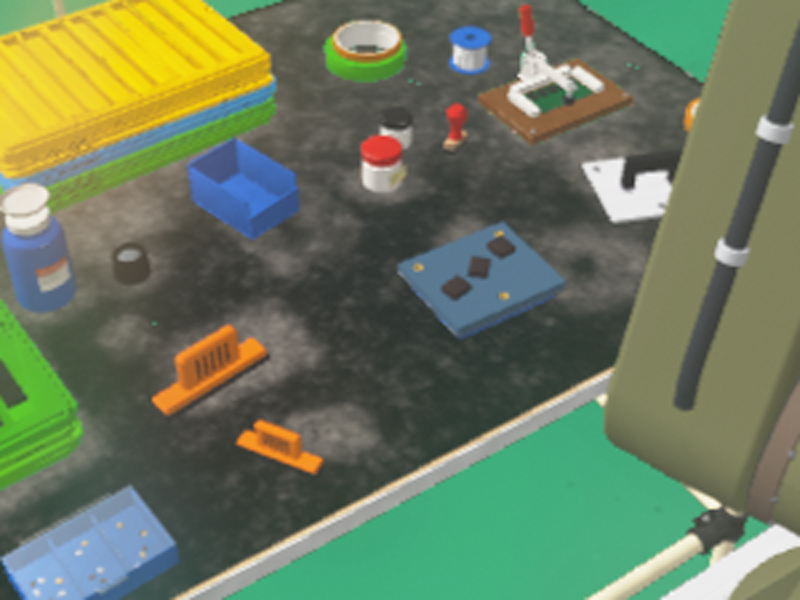

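The top view has the large orange scraper at about px (215,253) and the small look-alike at (219,295). The base is at (321,267) with relays near (308,270), (321,265) and (335,261). The cover is at (420,252), to the right. Next I'll get metric poses from colour masks.

```bash
cat >> h.py <<'E'
def blobs(mask,box,amin=3):
    m=np.zeros(mask.shape,np.uint8); x0,y0,x1,y1=box; m[y0:y1,x0:x1]=mask[y0:y1,x0:x1]
    n,l,s,c=cv2.connectedComponentsWithStats(m); 
    return [(s[i,4],c[i],l==i) for i in range(1,n) if s[i,4]>=amin]
def rect(n,m,z):
    k=cv2.findContours(m.astype(np.uint8),cv2.RETR_EXTERNAL,cv2.CHAIN_APPROX_NONE)[0]; k=max(k,key=len)[:,0].astype(float)
    return cv2.minAreaRect(ray(n,k,z)[:,:2].astype(np.float32))
def fit(pat,pts): # 2D rigid fit: yaw, centre, residual ; tries assignments
    import itertools
    best=None
    for p in itertools.permutations(range(len(pts)),3):
        q=np.array(pts)[list(p)][:,:2]; a=pat-pat.mean(0); b=q-q.mean(0)
        y=np.arctan2((a[:,0]*b[:,1]-a[:,1]*b[:,0]).sum(),(a*b).sum()); M=np.array([[np.cos(y),-np.sin(y)],[np.sin(y),np.cos(y)]])
        t=q.mean(0)-M@pat.mean(0); e=np.abs(pat@M.T+t-q).max()
        if best is None or e<best[0]: best=(e,np.degrees(y),t)
    return best
PAT=np.array([[40,50],[40,-50],[-40,0.]])
E
python3 - <<'E'
from h import *
f=cv2.imread('pics/top0.png'); H=cv2.cvtColor(f,cv2.COLOR_BGR2HSV); h,s,v=[H[:,:,i].astype(int) for i in range(3)]
B=f.astype(int)
# scraper
for a,c,m in blobs((h<16)&(s>150)&(v>120),(185,235,245,315),40):
    print('orange',a,c,rect('top',m,15))
# base
for a,c,m in blobs((h>95)&(h<118)&(s>70)&(v>80),(285,235,360,300),300): print('base',a,c,rect('top',m,30))
ins=[]
for a,c,m in blobs((B[:,:,2]>B[:,:,0]+5)&(v>110),(285,235,360,300)):
    w=np.clip(B[:,:,2]-B[:,:,0]+60,0,None); x0,y0=np.round(c).astype(int); yy,xx=np.mgrid[y0-3:y0+4,x0-3:x0+4]; ww=w[yy,xx]; c2=np.array([(xx*ww).sum(),(yy*ww).sum()])/ww.sum()
    p=ray('top',c2,30)[0]; ins.append(p); print('ins',a,c,c2,p)
if len(ins)>=3: print(fit(PAT,ins))
# cover
for a,c,m in blobs((s<40)&(v>140),(385,215,460,285),300):
    print('cover',a,c,rect('top',m,5))
hol=[]
hull=m
mm=cv2.morphologyEx(m.astype(np.uint8),cv2.MORPH_CLOSE,np.ones((13,13)))>0
er=cv2.erode(mm.astype(np.uint8),np.ones((3,3)))>0
for a,c,k in blobs(er&(v<165),(385,215,460,285),2):
    p=ray('top',c,5)[0]; print('hole',a,c,p)
    w=np.clip(200-v,0,None);x0,y0=np.round(c).astype(int); yy,xx=np.mgrid[y0-2:y0+3,x0-2:x0+3]; ww=w[yy,xx]
    if a<40: hol.append(ray('top',np.array([(xx*ww).sum(),(yy*ww).sum()])/ww.sum(),5)[0])
if 3<=len(hol)<7: print(fit(PAT,hol))
for a,c,m in blobs((v<90),(298,250,345,285),15):
    print('relay',a,c,ray('top',c,38)[0])
E
```

```text
orange 385 [213.82857143 252.55844156] ((555.4605712890625, 280.1816711425781), (27.659076690673828, 118.3685531616211), 7.403355121612549)
orange 242 [218.37603306 294.38016529] ((444.3820495605469, 269.0606994628906), (82.71768951416016, 22.22024154663086), 30.63715171813965)
base 1785 [320.3697479  267.46330532] ((518.4000854492188, -2.9101791381835938), (132.32827758789062, 114.27700805664062), 88.18366241455078)
ins 11 [335.27272727 235.45454545] [334.99762963 234.99437037] [602.31838338 -40.80616729  30.        ]
ins 10 [302.2 251.4] [302.25141098 251.17188302] [559.33405694  45.91069046  30.        ]
ins 5 [340.6 252.2] [340.66815145 252.07572383] [556.98905802 -55.67094199  30.        ]
ins 9 [320.55555556 282.66666667] [320.67864583 282.515625  ] [476.8317762  -2.7993066  30.       ]
(np.float64(0.902178146460642), np.float64(-1.388376422385636), array([517.72221137,  -3.86346113]))
cover 1853 [419.66702644 252.63842418] ((557.36376953125, -270.545654296875), (131.50820922851562, 111.26197814941406), 68.69496154785156)
hole 4 [407.5 232.5] [ 611.38265712 -238.05402309    5.        ]
hole 5 [442.2 245.6] [ 575.89406306 -331.16431376    5.        ]
hole 162 [421.82098765 252.25925926] [ 557.87194091 -275.84272326    5.        ]
hole 4 [414.5 266.5] [ 519.51249917 -255.46860701    5.        ]
(np.float64(0.1963861688023485), np.float64(-21.26203874854827), array([ 556.73686888, -270.38082776]))
relay 41 [335.31707317 260.24390244] [535.1320698  -41.13878073  38.        ]
relay 38 [321.  265.5] [521.34674843  -3.58452803  38.        ]
relay 41 [307.07317073 269.85365854] [509.94301253  32.88913512  38.        ]
```

```bash
cat >> h.py <<'E'
def plan(segs,dec=1):
    """segs: list of (x,y,z,yaw_of_tool_y_deg,rows). prints rows in tool axes from the measured pose"""
    s=env.sense(); p=np.array(s['eef_pos'],float); w,x,y,z=s['tool_rot']; M=R.from_quat([x,y,z,w])
    Y=M.as_matrix()[:,1]; a=np.degrees(np.arctan2(Y[1],Y[0])); tz=M.as_matrix()[:,2]
    print('t',round(s['time'],2),'p',p.round(1),'yawY',round(a,2),'tz',tz.round(4),'gap',round(s['finger_gap'],3),'F',np.round(s['contact_force'],1),'g',round(s['grasp_force'],1))
    for (X,Yt,Z,ya,n) in segs:
        t=np.array([X,Yt,Z],float); da=(ya-a+180)%360-180; st=(t-p)/n
        for i in range(n):
            # tool x axis is at a+90, y at a, z down
            r=np.radians(a); dy=st@[np.cos(r),np.sin(r),0]; dx=st@[-np.sin(r),np.cos(r),0]
            print(dict(dx=round(dx,dec),dy=round(dy,dec),dz=round(-st[2],dec),rz=round(-da/n,dec)))
            a+=da/n
        p=t
E
python3 - <<'E'
from h import *
plan([(555,280,130,7.4,16)])
E
```

```text
t 0.5 p [ 212.  -507.5  231.3] yawY -67.32 tz [ 0.e+00  1.e-04 -1.e+00] gap 1.002 F [ 0.2 -0.2  0.6] g 0.0
{'dx': np.float64(38.8), 'dy': np.float64(-37.1), 'dz': np.float64(6.3), 'rz': np.float64(-4.7)}
{'dx': np.float64(41.6), 'dy': np.float64(-33.9), 'dz': np.float64(6.3), 'rz': np.float64(-4.7)}
{'dx': np.float64(44.3), 'dy': np.float64(-30.4), 'dz': np.float64(6.3), 'rz': np.float64(-4.7)}
{'dx': np.float64(46.6), 'dy': np.float64(-26.7), 'dz': np.float64(6.3), 'rz': np.float64(-4.7)}
{'dx': np.float64(48.6), 'dy': np.float64(-22.8), 'dz': np.float64(6.3), 'rz': np.float64(-4.7)}
{'dx': np.float64(50.3), 'dy': np.float64(-18.7), 'dz': np.float64(6.3), 'rz': np.float64(-4.7)}
{'dx': np.float64(51.7), 'dy': np.float64(-14.6), 'dz': np.float64(6.3), 'rz': np.float64(-4.7)}
{'dx': np.float64(52.7), 'dy': np.float64(-10.3), 'dz': np.float64(6.3), 'rz': np.float64(-4.7)}
{'dx': np.float64(53.3), 'dy': np.float64(-6.0), 'dz': np.float64(6.3), 'rz': np.float64(-4.7)}
{'dx': np.float64(53.7), 'dy': np.float64(-1.6), 'dz': np.float64(6.3), 'rz': np.float64(-4.7)}
{'dx': np.float64(53.6), 'dy': np.float64(2.7), 'dz': np.float64(6.3), 'rz': np.float64(-4.7)}
{'dx': np.float64(53.2), 'dy': np.float64(7.1), 'dz': np.float64(6.3), 'rz': np.float64(-4.7)}
{'dx': np.float64(52.5), 'dy': np.float64(11.4), 'dz': np.float64(6.3), 'rz': np.float64(-4.7)}
{'dx': np.float64(51.4), 'dy': np.float64(15.6), 'dz': np.float64(6.3), 'rz': np.float64(-4.7)}
{'dx': np.float64(49.9), 'dy': np.float64(19.8), 'dz': np.float64(6.3), 'rz': np.float64(-4.7)}
{'dx': np.float64(48.1), 'dy': np.float64(23.8), 'dz': np.float64(6.3), 'rz': np.float64(-4.7)}
```

Emit:
move_arm --plan '[{"dx":39,"dy":-37,"dz":6,"rz":-5},{"dx":42,"dy":-34,"dz":6,"rz":-5},{"dx":44,"dy":-30,"dz":6,"rz":-5},{"dx":47,"dy":-27,"dz":6,"rz":-5},{"dx":49,"dy":-23,"dz":6,"rz":-5}]'

```text
invalid input
```

Emit:
move_arm --plan '[{"rx":0,"ry":0,"rz":-5,"dx":39,"dy":-37,"dz":6,"jaw":1},{"rx":0,"ry":0,"rz":-5,"dx":42,"dy":-34,"dz":6,"jaw":1},{"rx":0,"ry":0,"rz":-5,"dx":44,"dy":-30,"dz":6,"jaw":1},{"rx":0,"ry":0,"rz":-5,"dx":47,"dy":-27,"dz":6,"jaw":1},{"rx":0,"ry":0,"rz":-5,"dx":49,"dy":-23,"dz":6,"jaw":1}]'

```text
time: 1.12
eef_pos: [317.5, -257.9, 201.3]
tool_rot: [0.0, 0.914, 0.405, 0.0]
contact_force: [0.8, -0.7, -0.2]
finger_gap: 1.004
grasp_force: 0.0
```

```bash
sed -i 's/print(dict(dx=round(dx,dec),dy=round(dy,dec),dz=round(-st\[2\],dec),rz=round(-da\/n,dec)))/print("rz %.1f dx %.1f dy %.1f dz %.1f"%(-da\/n,dx,dy,-st[2]))/' h.py; python3 - <<'E'
from h import *
plan([(555,280,120,7.4,10)])
E
```

```text
t 1.12 p [ 317.5 -257.9  201.3] yawY -42.18 tz [ 5.e-04 -4.e-04 -1.e+00] gap 1.004 F [ 0.8 -0.7 -0.2] g 0.0
rz -5.0 dx 55.8 dy -18.5 dz 8.1
rz -5.0 dx 57.2 dy -13.6 dz 8.1
rz -5.0 dx 58.2 dy -8.6 dz 8.1
rz -5.0 dx 58.7 dy -3.6 dz 8.1
rz -5.0 dx 58.8 dy 1.5 dz 8.1
rz -5.0 dx 58.4 dy 6.6 dz 8.1
rz -5.0 dx 57.6 dy 11.6 dz 8.1
rz -5.0 dx 56.4 dy 16.6 dz 8.1
rz -5.0 dx 54.8 dy 21.4 dz 8.1
rz -5.0 dx 52.7 dy 26.0 dz 8.1
```

Emit:
move_arm --plan '[{"rx":0,"ry":0,"rz":-5,"dx":56,"dy":-18,"dz":8,"jaw":1},{"rx":0,"ry":0,"rz":-5,"dx":57,"dy":-14,"dz":8,"jaw":1},{"rx":0,"ry":0,"rz":-5,"dx":58,"dy":-9,"dz":8,"jaw":1},{"rx":0,"ry":0,"rz":-5,"dx":59,"dy":-4,"dz":8,"jaw":1},{"rx":0,"ry":0,"rz":-5,"dx":59,"dy":2,"dz":8,"jaw":1}]'

```text
time: 1.75
eef_pos: [436.7, 11.8, 161.4]
tool_rot: [0.0, 0.805, 0.594, 0.0]
contact_force: [0.9, -0.5, 1.0]
finger_gap: 0.999
grasp_force: 0.0
```

Emit:
move_arm --plan '[{"rx":0,"ry":0,"rz":-5,"dx":58,"dy":7,"dz":8,"jaw":1},{"rx":0,"ry":0,"rz":-5,"dx":58,"dy":12,"dz":8,"jaw":1},{"rx":0,"ry":0,"rz":-5,"dx":56,"dy":17,"dz":8,"jaw":1},{"rx":0,"ry":0,"rz":-5,"dx":55,"dy":21,"dz":8,"jaw":1},{"rx":0,"ry":0,"rz":-5,"dx":53,"dy":26,"dz":8,"jaw":1}]'

```text
time: 2.38
eef_pos: [555.5, 280.7, 121.0]
tool_rot: [0.0, 0.657, 0.754, 0.0]
contact_force: [1.0, -1.6, 0.0]
finger_gap: 0.997
grasp_force: 0.0
```

```bash
python3 - <<'E'
from h import *
plan([(555.5,280,22,7.4,4)])
E
```

```text
t 2.38 p [555.5 280.7 121. ] yawY 7.85 tz [ 3.e-04  0.e+00 -1.e+00] gap 0.997 F [ 1.  -1.6  0. ] g 0.0
rz 0.1 dx -0.2 dy -0.0 dz 24.8
rz 0.1 dx -0.2 dy -0.0 dz 24.8
rz 0.1 dx -0.2 dy -0.0 dz 24.8
rz 0.1 dx -0.2 dy -0.0 dz 24.8
```

Emit:
move_arm --plan '[{"rx":0,"ry":0,"rz":0.4,"dx":-0.5,"dy":0,"dz":40,"jaw":1},{"rx":0,"ry":0,"rz":0,"dx":0,"dy":0,"dz":35,"jaw":1},{"rx":0,"ry":0,"rz":0,"dx":0,"dy":0,"dz":18,"jaw":1},{"rx":0,"ry":0,"rz":0,"dx":0,"dy":0,"dz":6,"jaw":1},{"rx":0,"ry":0,"rz":0,"dx":0,"dy":0,"dz":0,"jaw":0.4}]' --force 60

```text
time: 3.0
eef_pos: [555.4, 278.4, 23.1]
tool_rot: [0.0, 0.661, 0.751, 0.001]
contact_force: [-0.6, -0.4, 0.1]
finger_gap: 0.819
grasp_force: 0.0
```

Emit:
move_arm --plan '[{"rx":0,"ry":0,"rz":0,"dx":0,"dy":0,"dz":0,"jaw":0},{"rx":0,"ry":0,"rz":0,"dx":0,"dy":0,"dz":0,"jaw":0},{"rx":0,"ry":0,"rz":0,"dx":0,"dy":0,"dz":0,"jaw":0},{"rx":0,"ry":0,"rz":0,"dx":0,"dy":0,"dz":0,"jaw":0}]' --force 60

```text
time: 3.5
eef_pos: [555.2, 278.4, 22.8]
tool_rot: [0.0, 0.661, 0.751, 0.0]
contact_force: [-1.1, -1.2, 3.0]
finger_gap: 0.156
grasp_force: 61.3
```

```bash
python3 - <<'E'
from h import *
plan([(555.5,280,92,7.4,2)])
E
```

```text
t 3.5 p [555.2 278.4  22.8] yawY 7.28 tz [ 6.e-04  3.e-04 -1.e+00] gap 0.156 F [-1.1 -1.2  3. ] g 61.3
rz -0.1 dx 0.8 dy 0.3 dz -34.6
rz -0.1 dx 0.8 dy 0.3 dz -34.6
```

Emit:
move_arm --plan '[{"rx":0,"ry":0,"rz":0,"dx":0,"dy":0,"dz":-35,"jaw":0},{"rx":0,"ry":0,"rz":0,"dx":0,"dy":0,"dz":-35,"jaw":0}]'

```text
time: 3.75
eef_pos: [554.7, 278.2, 92.7]
tool_rot: [-0.0, 0.661, 0.751, -0.001]
contact_force: [-0.0, 0.0, -0.9]
finger_gap: 0.155
grasp_force: 60.5
```

```bash
python3 - <<'E'
from h import *
plan([(437,-1.6,85,-1.4,7),(437,-1.6,54.8,-1.4,2)])
E
```

```text
t 3.75 p [554.7 278.2  92.7] yawY 7.28 tz [-1.1e-03 -5.0e-04 -1.0e+00] gap 0.155 F [-0.   0.  -0.9] g 60.5
rz 1.2 dx -37.5 dy -21.7 dz 1.1
rz 1.2 dx -38.0 dy -20.9 dz 1.1
rz 1.2 dx -38.4 dy -20.1 dz 1.1
rz 1.2 dx -38.8 dy -19.3 dz 1.1
rz 1.2 dx -39.3 dy -18.4 dz 1.1
rz 1.2 dx -39.6 dy -17.6 dz 1.1
rz 1.2 dx -40.0 dy -16.7 dz 1.1
rz -0.0 dx 0.0 dy 0.0 dz 15.1
rz -0.0 dx 0.0 dy 0.0 dz 15.1
```

Emit:
move_arm --plan '[{"rx":0,"ry":0,"rz":1,"dx":-37.5,"dy":-21.5,"dz":1,"jaw":0},{"rx":0,"ry":0,"rz":1.5,"dx":-38,"dy":-21,"dz":1,"jaw":0},{"rx":0,"ry":0,"rz":1,"dx":-38.5,"dy":-20,"dz":1,"jaw":0},{"rx":0,"ry":0,"rz":1.5,"dx":-39,"dy":-19,"dz":1,"jaw":0},{"rx":0,"ry":0,"rz":1,"dx":-39,"dy":-18.5,"dz":1,"jaw":0}]'

```text
time: 4.38
eef_pos: [470.9, 77.2, 87.3]
tool_rot: [0.0, 0.699, 0.715, 0.0]
contact_force: [0.8, 0.2, -1.0]
finger_gap: 0.155
grasp_force: 60.7
```

Emit:
move_arm --plan '[{"rx":0,"ry":0,"rz":1.5,"dx":-39.5,"dy":-17.5,"dz":1,"jaw":0},{"rx":0,"ry":0,"rz":1,"dx":-40,"dy":-16.5,"dz":1,"jaw":0},{"rx":0,"ry":0,"rz":0,"dx":0,"dy":0,"dz":15,"jaw":0},{"rx":0,"ry":0,"rz":0,"dx":0,"dy":0,"dz":14,"jaw":0},{"rx":0,"ry":0,"rz":0,"dx":0,"dy":0,"dz":0,"jaw":0}]'

```text
time: 5.0
eef_pos: [437.9, -0.6, 55.0]
tool_rot: [-0.001, 0.714, 0.7, -0.001]
contact_force: [0.3, -0.4, -1.1]
finger_gap: 0.155
grasp_force: 60.7
```

```bash
python3 - <<'E'
from h import *
f=eyes.grab_frame('scene')[:,:,::-1]
cv2.imwrite('pics/c3.png',cv2.resize(f[200:320,240:400],(800,600),interpolation=cv2.INTER_CUBIC))
plan([(595,-5.6,54.6,-1.4,10)])
E
```

```text
t 5.05 p [438.3  -0.7  55.7] yawY -1.15 tz [-1.4e-03  2.0e-04 -1.0e+00] gap 0.156 F [-0.1  0.1 -0.4] g 60.7
rz 0.0 dx -0.2 dy 15.7 dz 0.1
rz 0.0 dx -0.2 dy 15.7 dz 0.1
rz 0.0 dx -0.2 dy 15.7 dz 0.1
rz 0.0 dx -0.2 dy 15.7 dz 0.1
rz 0.0 dx -0.2 dy 15.7 dz 0.1
rz 0.0 dx -0.1 dy 15.7 dz 0.1
rz 0.0 dx -0.1 dy 15.7 dz 0.1
rz 0.0 dx -0.1 dy 15.7 dz 0.1
rz 0.0 dx -0.1 dy 15.7 dz 0.1
rz 0.0 dx -0.1 dy 15.7 dz 0.1
```

View pics/c3.png

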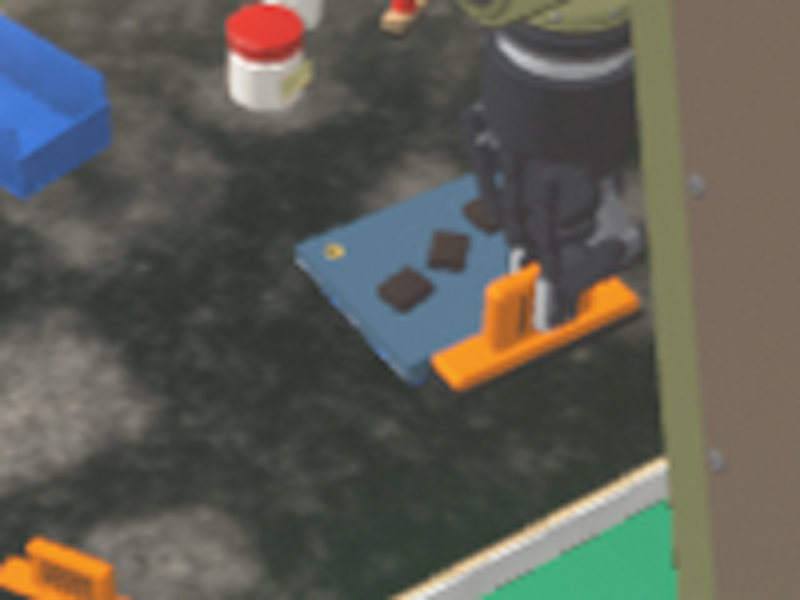

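The picture shows the scraper held level just in front of the flange, with its blade from crop (435,370) to (635,300). All three relays lie beyond it on the flange. Now I'll sweep toward +x.

Emit:
move_arm --plan '[{"rx":0,"ry":0,"rz":0,"dx":0,"dy":10,"dz":1,"jaw":0},{"rx":0,"ry":0,"rz":0,"dx":0,"dy":11,"dz":0,"jaw":0},{"rx":0,"ry":0,"rz":0,"dx":0,"dy":11,"dz":0,"jaw":0},{"rx":0,"ry":0,"rz":0,"dx":0,"dy":11,"dz":0,"jaw":0},{"rx":0,"ry":0,"rz":0,"dx":0,"dy":11,"dz":0,"jaw":0}]'

```text
time: 5.68
eef_pos: [493.2, -2.6, 55.3]
tool_rot: [-0.0, 0.715, 0.7, -0.0]
contact_force: [-0.8, -0.0, -1.5]
finger_gap: 0.156
grasp_force: 60.6
```

Emit:
move_arm --plan '[{"rx":0,"ry":0,"rz":0,"dx":0,"dy":11,"dz":0,"jaw":0},{"rx":0,"ry":0,"rz":0,"dx":0,"dy":11,"dz":0,"jaw":0},{"rx":0,"ry":0,"rz":0,"dx":0,"dy":11,"dz":0,"jaw":0},{"rx":0,"ry":0,"rz":0,"dx":0,"dy":11,"dz":0,"jaw":0},{"rx":0,"ry":0,"rz":0,"dx":0,"dy":11,"dz":0,"jaw":0}]'

```text
time: 6.3
eef_pos: [548.1, -3.7, 55.3]
tool_rot: [-0.0, 0.715, 0.7, -0.0]
contact_force: [-0.3, 0.3, 0.2]
finger_gap: 0.148
grasp_force: 60.6
```

Emit:
move_arm --plan '[{"rx":0,"ry":0,"rz":0,"dx":0,"dy":11,"dz":0,"jaw":0},{"rx":0,"ry":0,"rz":0,"dx":0,"dy":11,"dz":0,"jaw":0},{"rx":0,"ry":0,"rz":0,"dx":0,"dy":11,"dz":0,"jaw":0},{"rx":0,"ry":0,"rz":0,"dx":0,"dy":11,"dz":0,"jaw":0},{"rx":0,"ry":0,"rz":0,"dx":0,"dy":11,"dz":0,"jaw":0}]'

```text
time: 6.92
eef_pos: [603.1, -4.9, 55.3]
tool_rot: [-0.0, 0.715, 0.7, 0.0]
contact_force: [-0.6, 0.3, -1.7]
finger_gap: 0.15
grasp_force: 60.6
```

```bash
python3 - <<'E'
from h import *
f=eyes.grab_frame('scene')[:,:,::-1]
cv2.imwrite('pics/c4.png',cv2.resize(f[200:320,240:400],(800,600),interpolation=cv2.INTER_CUBIC))
plan([(555.5,280,92,7.4,2)])
E
```

```text
t 6.97 p [604.   -5.   55.4] yawY -1.23 tz [ 9.e-04 -1.e-04 -1.e+00] gap 0.154 F [ 1.3 -0.3 -1.1] g 60.6
rz -4.3 dx 141.9 dy -27.3 dz -18.3
rz -4.3 dx 143.6 dy -16.5 dz -18.3
```

View pics/c4.png

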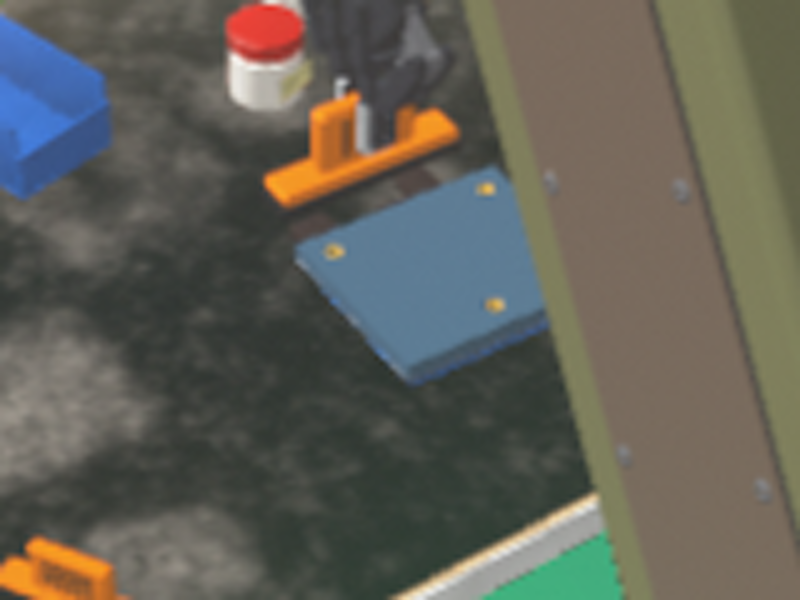

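The flange is clear of relays. At least two lie on the bench behind it, at crop (315,225) and (415,182). Now I'll take the scraper back to its place.

Emit:
move_arm --plan '[{"rx":0,"ry":0,"rz":0,"dx":0,"dy":0,"dz":-20,"jaw":0},{"rx":0,"ry":0,"rz":0,"dx":0,"dy":0,"dz":-20,"jaw":0}]'

```text
time: 7.22
eef_pos: [602.2, -4.9, 96.9]
tool_rot: [0.0, 0.715, 0.7, 0.0]
contact_force: [0.5, 0.7, -1.2]
finger_gap: 0.153
grasp_force: 60.6
```

```bash
python3 - <<'E'
from h import *
plan([(555.4,278.4,85,7.4,7),(555.4,278.4,24,7.4,3)])
E
```

```text
t 7.22 p [602.2  -4.9  96.9] yawY -1.22 tz [ 2.e-04 -0.e+00 -1.e+00] gap 0.153 F [ 0.5  0.7 -1.2] g 60.6
rz -1.2 dx 40.3 dy -7.5 dz 1.7
rz -1.2 dx 40.5 dy -6.7 dz 1.7
rz -1.2 dx 40.6 dy -5.8 dz 1.7
rz -1.2 dx 40.7 dy -4.9 dz 1.7
rz -1.2 dx 40.8 dy -4.1 dz 1.7
rz -1.2 dx 40.9 dy -3.2 dz 1.7
rz -1.2 dx 41.0 dy -2.3 dz 1.7
rz -0.0 dx 0.0 dy 0.0 dz 20.3
rz -0.0 dx 0.0 dy 0.0 dz 20.3
rz -0.0 dx 0.0 dy 0.0 dz 20.3
```

Emit:
move_arm --plan '[{"rx":0,"ry":0,"rz":-1,"dx":40.5,"dy":-7.5,"dz":2,"jaw":0},{"rx":0,"ry":0,"rz":-1.5,"dx":40.5,"dy":-6.5,"dz":2,"jaw":0},{"rx":0,"ry":0,"rz":-1,"dx":40.5,"dy":-6,"dz":2,"jaw":0},{"rx":0,"ry":0,"rz":-1.5,"dx":40.5,"dy":-5,"dz":2,"jaw":0},{"rx":0,"ry":0,"rz":-1,"dx":41,"dy":-4,"dz":2,"jaw":0}]'

```text
time: 7.85
eef_pos: [568.9, 198.9, 86.9]
tool_rot: [0.0, 0.677, 0.736, 0.001]
contact_force: [0.4, -0.8, -1.4]
finger_gap: 0.156
grasp_force: 60.5
```

Emit:
move_arm --plan '[{"rx":0,"ry":0,"rz":-1.5,"dx":41,"dy":-3,"dz":2,"jaw":0},{"rx":0,"ry":0,"rz":-1,"dx":41,"dy":-2,"dz":2,"jaw":0},{"rx":0,"ry":0,"rz":0,"dx":0,"dy":0,"dz":30,"jaw":0},{"rx":0,"ry":0,"rz":0,"dx":0,"dy":0,"dz":20,"jaw":0},{"rx":0,"ry":0,"rz":0,"dx":0,"dy":0,"dz":0,"jaw":0}]'

```text
time: 8.48
eef_pos: [555.7, 278.0, 30.5]
tool_rot: [-0.001, 0.661, 0.75, -0.001]
contact_force: [-0.2, -1.0, -1.0]
finger_gap: 0.155
grasp_force: 60.6
```

```bash
python3 - <<'E'
from h import *
plan([(555.4,278.4,22.8,7.4,1)])
E
```

```text
t 8.47 p [555.7 278.   30.5] yawY 7.24 tz [-0.0022 -0.001  -1.    ] gap 0.155 F [-0.2 -1.  -1. ] g 60.6
rz -0.2 dx 0.5 dy -0.3 dz 7.7
```

Emit:
move_arm --plan '[{"rx":0,"ry":0,"rz":0,"dx":0,"dy":0,"dz":5,"jaw":0},{"rx":0,"ry":0,"rz":0,"dx":0,"dy":0,"dz":1.5,"jaw":0},{"rx":0,"ry":0,"rz":0,"dx":0,"dy":0,"dz":0.5,"jaw":0},{"rx":0,"ry":0,"rz":0,"dx":0,"dy":0,"dz":0,"jaw":0}]'

```text
time: 8.98
eef_pos: [556.4, 278.7, 24.6]
tool_rot: [0.0, 0.661, 0.751, 0.0]
contact_force: [-0.2, -0.8, -0.5]
finger_gap: 0.152
grasp_force: 60.6
```

Emit:
move_arm --plan '[{"rx":0,"ry":0,"rz":0,"dx":0,"dy":0,"dz":1,"jaw":0},{"rx":0,"ry":0,"rz":0,"dx":0,"dy":0,"dz":0.5,"jaw":0},{"rx":0,"ry":0,"rz":0,"dx":0,"dy":0,"dz":0,"jaw":0}]'

```text
time: 9.35
eef_pos: [556.3, 278.7, 22.8]
tool_rot: [0.0, 0.661, 0.751, 0.0]
contact_force: [1.2, -0.2, -1.4]
finger_gap: 0.156
grasp_force: 60.8
```

Emit:
move_arm --plan '[{"rx":0,"ry":0,"rz":0,"dx":0,"dy":0,"dz":0.5,"jaw":0},{"rx":0,"ry":0,"rz":0,"dx":0,"dy":0,"dz":0,"jaw":0.25},{"rx":0,"ry":0,"rz":0,"dx":0,"dy":0,"dz":0,"jaw":0.6},{"rx":0,"ry":0,"rz":0,"dx":0,"dy":0,"dz":0,"jaw":1},{"rx":0,"ry":0,"rz":0,"dx":0,"dy":0,"dz":0,"jaw":1}]'

```text
time: 9.98
eef_pos: [556.3, 278.7, 22.2]
tool_rot: [-0.0, 0.661, 0.751, -0.0]
contact_force: [0.0, 0.4, 0.6]
finger_gap: 0.875
grasp_force: 0.0
```

Emit:
move_arm --plan '[{"rx":0,"ry":0,"rz":0,"dx":0,"dy":0,"dz":0,"jaw":1},{"rx":0,"ry":0,"rz":0,"dx":0,"dy":0,"dz":-20,"jaw":1},{"rx":0,"ry":0,"rz":0,"dx":0,"dy":0,"dz":-40,"jaw":1},{"rx":0,"ry":0,"rz":0,"dx":0,"dy":0,"dz":-50,"jaw":1}]'

```text
time: 10.48
eef_pos: [556.0, 278.6, 134.4]
tool_rot: [-0.0, 0.661, 0.751, -0.0]
contact_force: [0.3, 0.5, 0.6]
finger_gap: 1.0
grasp_force: 0.0
```

```bash
python3 - <<'E'
from h import *
plan([(557,-270,150,-21.3,12)])
E
```

```text
t 10.47 p [556.  278.6 134.4] yawY 7.28 tz [-3.e-04 -1.e-04 -1.e+00] gap 1.0 F [0.3 0.5 0.6] g 0.0
rz 2.4 dx -45.4 dy -5.7 dz -1.3
rz 2.4 dx -45.6 dy -3.8 dz -1.3
rz 2.4 dx -45.7 dy -1.9 dz -1.3
rz 2.4 dx -45.7 dy -0.0 dz -1.3
rz 2.4 dx -45.7 dy 1.9 dz -1.3
rz 2.4 dx -45.6 dy 3.8 dz -1.3
rz 2.4 dx -45.4 dy 5.7 dz -1.3
rz 2.4 dx -45.1 dy 7.5 dz -1.3
rz 2.4 dx -44.7 dy 9.4 dz -1.3
rz 2.4 dx -44.3 dy 11.3 dz -1.3
rz 2.4 dx -43.8 dy 13.1 dz -1.3
rz 2.4 dx -43.2 dy 14.9 dz -1.3
```

Emit:
move_arm --plan '[{"rx":0,"ry":0,"rz":2.5,"dx":-45.5,"dy":-5.5,"dz":-2,"jaw":1},{"rx":0,"ry":0,"rz":2.5,"dx":-45.5,"dy":-4,"dz":-2,"jaw":1},{"rx":0,"ry":0,"rz":2,"dx":-45.5,"dy":-2,"dz":-2,"jaw":1},{"rx":0,"ry":0,"rz":2.5,"dx":-45.5,"dy":0,"dz":-2,"jaw":1},{"rx":0,"ry":0,"rz":2.5,"dx":-45.5,"dy":2,"dz":-2,"jaw":1}]'

```text
time: 11.1
eef_pos: [556.7, 49.2, 144.0]
tool_rot: [0.001, 0.736, 0.677, 0.001]
contact_force: [-0.1, -1.3, -0.3]
finger_gap: 1.0
grasp_force: 0.0
```

Emit:
move_arm --plan '[{"rx":0,"ry":0,"rz":2.5,"dx":-45.5,"dy":4,"dz":-1,"jaw":1},{"rx":0,"ry":0,"rz":2.5,"dx":-45.5,"dy":5.5,"dz":-1,"jaw":1},{"rx":0,"ry":0,"rz":2,"dx":-45,"dy":7.5,"dz":-1,"jaw":1},{"rx":0,"ry":0,"rz":2.5,"dx":-45,"dy":9.5,"dz":-1,"jaw":1},{"rx":0,"ry":0,"rz":2.5,"dx":-44.5,"dy":11.5,"dz":-1,"jaw":1}]'

```text
time: 11.72
eef_pos: [556.8, -180.0, 149.0]
tool_rot: [0.001, 0.803, 0.596, 0.0]
contact_force: [1.0, 0.2, 0.2]
finger_gap: 1.002
grasp_force: 0.0
```

```bash
python3 - <<'E'
from h import *
f=eyes.grab_frame('top')[:,:,::-1]
cv2.imwrite('pics/c5.png',cv2.resize(f[150:310,190:403],(799,600),interpolation=cv2.INTER_CUBIC))
plan([(556.7,-270.4,100,-21.3,3),(556.7,-270.4,18,-21.3,3)])
E
```

```text
t 11.78 p [ 556.5 -184.7  149.1] yawY -17.1 tz [ 0.002 -0.002 -1.   ] gap 1.001 F [-0.2 -5.6  0.5] g 0.0
rz 1.4 dx -27.3 dy 8.4 dz 16.4
rz 1.4 dx -27.1 dy 9.1 dz 16.4
rz 1.4 dx -26.8 dy 9.8 dz 16.4
rz -0.0 dx 0.0 dy 0.0 dz 27.3
rz -0.0 dx 0.0 dy 0.0 dz 27.3
rz -0.0 dx 0.0 dy 0.0 dz 27.3
```

View pics/c5.png

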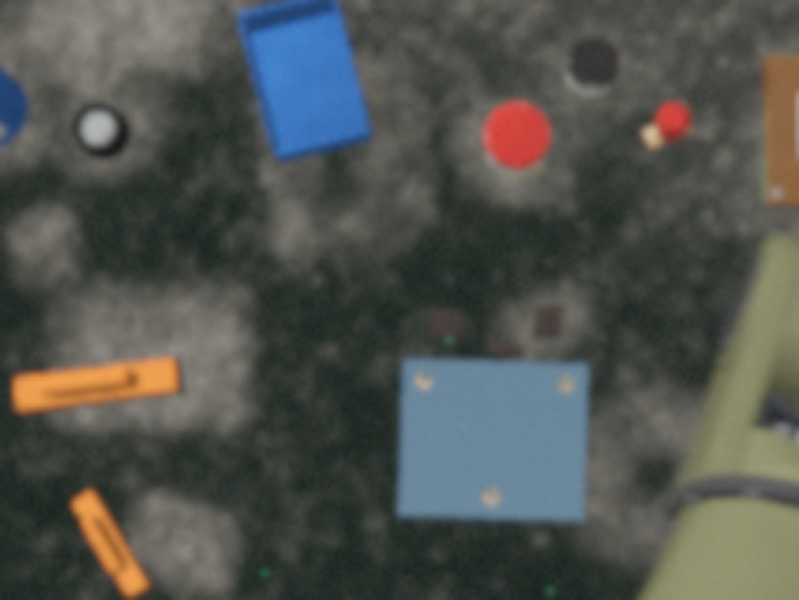

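All three relays are off the flange, at crop (447,320), (547,321) and (505,352), with the last one against the edge. The scraper stands upright back in its place. The unobstructed inserts are at crop (424,381), (566,384) and (491,497), so I'll refine the base pose and plan the grasp.

```bash
cat >> h.py <<'E'
def cen(f,uv,col,r=4):
    """sub-pixel centroid of the deviation of a scalar image from its local border median"""
    x0,y0=np.round(uv).astype(int)
    for _ in range(3):
        yy,xx=np.mgrid[y0-r:y0+r+1,x0-r:x0+r+1]; w=col(f[yy,xx].astype(float))
        b=np.median(np.r_[w[0],w[-1],w[:,0],w[:,-1]]); w=np.clip(w-b,0,None); w[w<0.3*w.max()]=0
        c=np.array([(xx*w).sum(),(yy*w).sum()])/w.sum(); x0,y0=np.round(c).astype(int)
    return c
BR=lambda a:a[...,0]-a[...,2]   # RGB brass on blue
DK=lambda a:-a.sum(-1)
E
python3 - <<'E'
from h import *
f=eyes.grab_frame('top'); cv2.imwrite('pics/top1.png',f[:,:,::-1])
c=[cen(f,(190+x*213/799,150+y*160/600),BR) for x,y in [(424,381),(566,384),(491,497)]]
print(c,fit(PAT,ray('top',c,30)))
g=cv2.imread('pics/top0.png')[:,:,::-1]
h=[cen(g,u,DK,3) for u in [(407.5,232.5),(442.2,245.6),(414.5,266.5)]]
print(h,fit(PAT,ray('top',h,5)))
plan([(556.7,-270.4,100,-21.3,3),(556.7,-270.4,18,-21.3,3)])
E
```

```text
[array([302.33512064, 251.24754245]), array([340.48318043, 252.13149847]), array([320.46721311, 282.12540984])] (np.float64(0.577195383628748), np.float64(-1.5254077838574134), array([517.94753572,  -3.55712149]))
[array([407.62904718, 232.28831329]), array([442.30594243, 245.60817084]), array([414.64116379, 266.58351293])] (np.float64(0.11722447409235315), np.float64(-21.24300329955427), array([ 556.61220487, -270.4044484 ]))
t 11.82 p [ 556.6 -182.3  148.8] yawY -17.0 tz [ 0.0017 -0.0012 -1.    ] gap 1.003 F [-0.9  0.7 -0.4] g 0.0
rz 1.4 dx -28.1 dy 8.6 dz 16.3
rz 1.4 dx -27.9 dy 9.3 dz 16.3
rz 1.4 dx -27.6 dy 10.0 dz 16.3
rz -0.0 dx 0.0 dy 0.0 dz 27.3
rz -0.0 dx 0.0 dy 0.0 dz 27.3
rz -0.0 dx 0.0 dy 0.0 dz 27.3
```

Emit:
move_arm --plan '[{"rx":0,"ry":0,"rz":1.5,"dx":-28,"dy":8.5,"dz":16,"jaw":1},{"rx":0,"ry":0,"rz":1.5,"dx":-28,"dy":9.5,"dz":16,"jaw":1},{"rx":0,"ry":0,"rz":1.2,"dx":-27.5,"dy":10,"dz":16,"jaw":1},{"rx":0,"ry":0,"rz":0,"dx":0,"dy":0,"dz":20,"jaw":1},{"rx":0,"ry":0,"rz":0,"dx":0,"dy":0,"dz":0,"jaw":1}]'

```text
time: 12.45
eef_pos: [556.8, -265.5, 78.4]
tool_rot: [-0.001, 0.824, 0.567, -0.0]
contact_force: [0.0, -0.0, 0.3]
finger_gap: 0.999
grasp_force: 0.0
```

```bash
python3 - <<'E'
from h import *
plan([(556.6,-270.4,18,-21.25,3)])
E
```

```text
t 12.45 p [ 556.8 -265.5   78.4] yawY -20.88 tz [-0.0021  0.0013 -1.    ] gap 0.999 F [ 0.  -0.   0.3] g 0.0
rz 0.1 dx -1.6 dy 0.5 dz 20.1
rz 0.1 dx -1.6 dy 0.5 dz 20.1
rz 0.1 dx -1.6 dy 0.5 dz 20.1
```

Emit:
move_arm --plan '[{"rx":0,"ry":0,"rz":0.4,"dx":-2.5,"dy":0.5,"dz":30,"jaw":1},{"rx":0,"ry":0,"rz":0,"dx":-2,"dy":0.5,"dz":20,"jaw":1},{"rx":0,"ry":0,"rz":0,"dx":0,"dy":0,"dz":10,"jaw":1},{"rx":0,"ry":0,"rz":0,"dx":0,"dy":0,"dz":0,"jaw":0.6},{"rx":0,"ry":0,"rz":0,"dx":0,"dy":0,"dz":0,"jaw":0.3}]' --force 80

```text
time: 13.08
eef_pos: [557.1, -271.2, 20.2]
tool_rot: [0.001, 0.826, 0.564, 0.0]
contact_force: [0.2, -0.1, 1.1]
finger_gap: 0.607
grasp_force: 0.0
```

Emit:
move_arm --plan '[{"rx":0,"ry":0,"rz":0,"dx":0,"dy":0,"dz":0,"jaw":0},{"rx":0,"ry":0,"rz":0,"dx":0,"dy":0,"dz":0,"jaw":0},{"rx":0,"ry":0,"rz":0,"dx":0,"dy":0,"dz":0,"jaw":0},{"rx":0,"ry":0,"rz":0,"dx":0,"dy":0,"dz":0,"jaw":0}]' --force 80

```text
time: 13.58
eef_pos: [556.8, -271.3, 20.0]
tool_rot: [0.0, 0.826, 0.564, 0.0]
contact_force: [-1.0, 0.5, 6.3]
finger_gap: 0.146
grasp_force: 80.0
```

```bash
python3 - <<'E'
from h import *
plan([(556.6,-270.4,90,-21.25,2)])
E
```

```text
t 13.57 p [ 556.8 -271.3   20. ] yawY -21.32 tz [ 7.e-04 -4.e-04 -1.e+00] gap 0.146 F [-1.   0.5  6.3] g 80.0
rz -0.0 dx 0.4 dy -0.3 dz -35.0
rz -0.0 dx 0.4 dy -0.3 dz -35.0
```

Emit:
move_arm --plan '[{"rx":0,"ry":0,"rz":0,"dx":0,"dy":0,"dz":-15,"jaw":0},{"rx":0,"ry":0,"rz":0,"dx":0,"dy":0,"dz":-30,"jaw":0},{"rx":0,"ry":0,"rz":0,"dx":0,"dy":0,"dz":-35,"jaw":0}]'

```text
time: 13.95
eef_pos: [556.3, -270.9, 100.4]
tool_rot: [-0.0, 0.826, 0.564, -0.0]
contact_force: [0.8, 0.3, -2.2]
finger_gap: 0.148
grasp_force: 78.5
```

```bash
python3 - <<'E'
from h import *
plan([(518,-4.4,100,-1.5,10)])
E
```

```text
t 13.95 p [ 556.3 -270.9  100.4] yawY -21.32 tz [-9.e-04  5.e-04 -1.e+00] gap 0.148 F [ 0.8  0.3 -2.2] g 78.5
rz -2.0 dx 23.4 dy -13.3 dz 0.0
rz -2.0 dx 23.9 dy -12.4 dz 0.0
rz -2.0 dx 24.3 dy -11.6 dz 0.0
rz -2.0 dx 24.7 dy -10.8 dz 0.0
rz -2.0 dx 25.0 dy -9.9 dz 0.0
rz -2.0 dx 25.4 dy -9.0 dz 0.0
rz -2.0 dx 25.7 dy -8.1 dz 0.0
rz -2.0 dx 25.9 dy -7.2 dz 0.0
rz -2.0 dx 26.2 dy -6.3 dz 0.0
rz -2.0 dx 26.4 dy -5.4 dz 0.0
```

Emit:
move_arm --plan '[{"rx":0,"ry":0,"rz":-2,"dx":23.5,"dy":-13.5,"dz":0,"jaw":0},{"rx":0,"ry":0,"rz":-2,"dx":24,"dy":-12.5,"dz":0,"jaw":0},{"rx":0,"ry":0,"rz":-2,"dx":24.5,"dy":-11.5,"dz":0,"jaw":0},{"rx":0,"ry":0,"rz":-2,"dx":24.5,"dy":-11,"dz":0,"jaw":0},{"rx":0,"ry":0,"rz":-2,"dx":25,"dy":-10,"dz":0,"jaw":0}]'

```text
time: 14.58
eef_pos: [536.7, -136.7, 99.9]
tool_rot: [0.0, 0.773, 0.634, 0.0]
contact_force: [0.7, -0.1, -2.0]
finger_gap: 0.147
grasp_force: 78.7
```

Emit:
move_arm --plan '[{"rx":0,"ry":0,"rz":-2,"dx":25.5,"dy":-9,"dz":0,"jaw":0},{"rx":0,"ry":0,"rz":-2,"dx":25.5,"dy":-8,"dz":0,"jaw":0},{"rx":0,"ry":0,"rz":-2,"dx":26,"dy":-7,"dz":0,"jaw":0},{"rx":0,"ry":0,"rz":-2,"dx":26,"dy":-6,"dz":0,"jaw":0},{"rx":0,"ry":0,"rz":-2,"dx":26,"dy":-5.5,"dz":0,"jaw":0}]'

```text
time: 15.2
eef_pos: [518.0, -4.1, 100.0]
tool_rot: [0.0, 0.715, 0.699, 0.0]
contact_force: [-0.1, 0.3, -3.8]
finger_gap: 0.151
grasp_force: 78.6
```

Emit:
move_arm --plan '[{"rx":0,"ry":0,"rz":0,"dx":0,"dy":0,"dz":15,"jaw":0},{"rx":0,"ry":0,"rz":0,"dx":0,"dy":0,"dz":10,"jaw":0},{"rx":0,"ry":0,"rz":0,"dx":0,"dy":0,"dz":5,"jaw":0},{"rx":0,"ry":0,"rz":0,"dx":0,"dy":0,"dz":0,"jaw":0}]'

```text
time: 15.7
eef_pos: [518.0, -5.4, 68.9]
tool_rot: [-0.0, 0.716, 0.699, -0.0]
contact_force: [-0.1, -0.3, -2.6]
finger_gap: 0.149
grasp_force: 78.7
```

```bash
python3 - <<'E'
from h import *
for n in ('top','scene'):
    f=eyes.grab_frame(n); cv2.imwrite(f'pics/{n}2.png',f[:,:,::-1])
f=cv2.imread('pics/top2.png'); cv2.imwrite('pics/c6.png',cv2.resize(f[220:310,265:385],(800,600),interpolation=cv2.INTER_CUBIC))
plan([(518,-4.4,70,-1.5,1)])
E
```

```text
t 15.8 p [518.3  -5.3  69.5] yawY -1.36 tz [ 3.e-04 -0.e+00 -1.e+00] gap 0.148 F [-0.1  0.2 -3.5] g 78.7
rz 0.1 dx 0.8 dy -0.4 dz -0.5
```

View pics/c6.png

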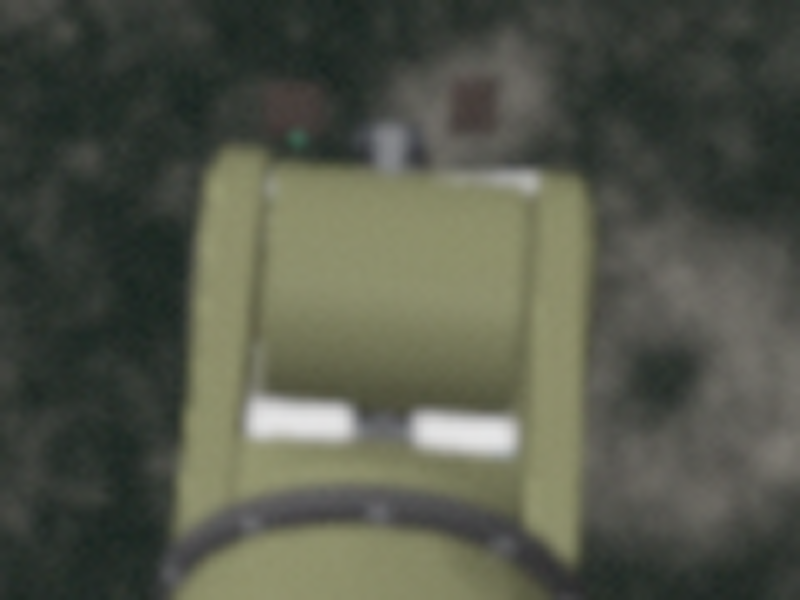

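The wrist hides the cover from above, so I'll check the scene view. I'll also average several pose readings.

```bash
python3 - <<'E'
from h import *
f=cv2.imread('pics/scene2.png'); cv2.imwrite('pics/c7.png',cv2.resize(f[205:295,270:390],(800,600),interpolation=cv2.INTER_CUBIC))
P=[];A=[]
for i in range(8):
    eyes.grab_frame('scene'); s=env.sense(); P.append(s['eef_pos']); w,x,y,z=s['tool_rot']; M=R.from_quat([x,y,z,w]).as_matrix(); A.append([np.degrees(np.arctan2(M[1,1],M[0,1])),M[0,2]*57.3,M[1,2]*57.3])
print(np.mean(P,0),np.std(P,0),np.mean(A,0))
# prediction of cover holes in the scene view if aligned, underside at z=50 -> top at 55
c,s_=np.cos(np.radians(-1.5)),np.sin(np.radians(-1.5)); Q=PAT@np.array([[c,s_],[-s_,c]])+[518,-3.6]
print(proj('scene',np.c_[Q,[55]*3]),(proj('scene',np.c_[Q,[55]*3])-[270,205])*6.667)
E
```

```text
[518.2803689   -5.00776464  69.51323688] [0.05789171 0.08135371 0.07204938] [-1.32982238  0.02227122 -0.00163546]
[[306.60848954 242.1037627 ]
 [337.22062956 229.69340771]
 [339.21536669 252.64275877]] [[244.06879974 247.3707859 ]
 [448.15993729 164.63094922]
 [461.45884974 317.63427275]]
```

View pics/c7.png

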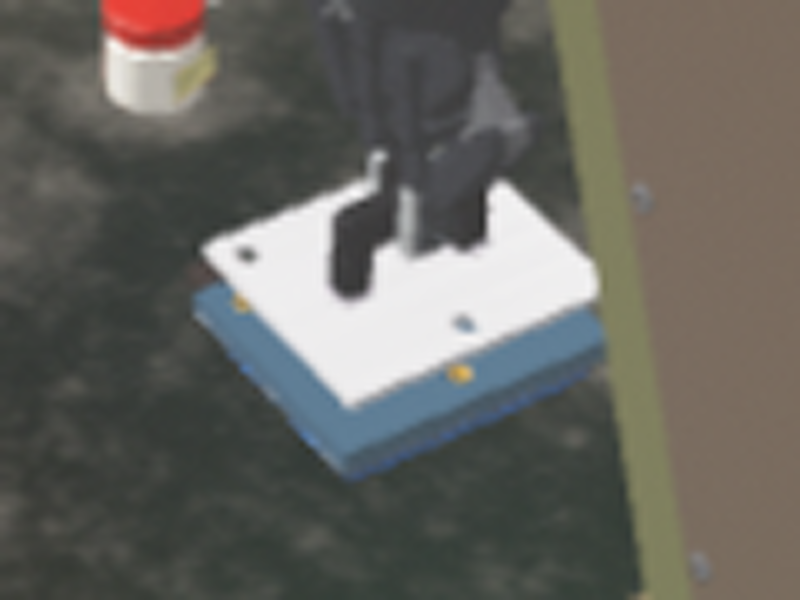

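```bash
python3 - <<'E'
from h import *
g=cv2.imread('pics/scene0.png')[:,:,::-1]; f=cv2.imread('pics/scene2.png')[:,:,::-1]
c,s=np.cos(np.radians(-1.5)),np.sin(np.radians(-1.5)); Q=PAT@np.array([[c,s],[-s,c]])+[518,-3.6]
pi=proj('scene',np.c_[Q,[30]*3]); ci=np.array([cen(g,u,BR,3) for u in pi]); 
wi=ray('scene',ci,30); print('inserts seen minus expected mm',(wi[:,:2]-Q).round(2)); off=(wi[:,:2]-Q).mean(0)
ch=np.array([cen(f,u,DK,3) for u in [(270+247/6.667,205+254/6.667),(270+463/6.667,205+324/6.667)]]); print(ch)
for z in (49.5,54.5): print(z,(ray('scene',ch,z)[:,:2]-wi[[0,2],:2]).round(2))
E
```

```text
inserts seen minus expected mm [[-2.51  2.  ]
 [-3.04  1.75]
 [-2.82  2.62]]
[[305.62731872 242.69688027]
 [340.75143369 256.1874552 ]]
49.5 [[ 7.18 -2.01]
 [-5.66 -1.63]]
54.5 [[ 2.4   1.21]
 [-9.85  1.89]]
```

```bash
python3 - <<'E'
from h import *
g=cv2.imread('pics/scene0.png')[:,:,::-1]; f=cv2.imread('pics/scene2.png')[:,:,::-1]
c,s=np.cos(np.radians(-1.5)),np.sin(np.radians(-1.5)); Q=PAT@np.array([[c,s],[-s,c]])+[518,-3.6]
ci=np.array([cen(g,u,BR,3) for u in proj('scene',np.c_[Q,[30]*3])]); wi=ray('scene',ci,30)[:,:2]
ch=[]
for x0,y0 in [(307,243),(339,253)]:
    p=f[y0-4:y0+5,x0-4:x0+5].sum(-1).astype(int)//3; print(p)
    yy,xx=np.mgrid[y0-2:y0+3,x0-2:x0+3]; w=np.clip(205-f[yy,xx].mean(-1),0,None); ch.append([(xx*w).sum()/w.sum(),(yy*w).sum()/w.sum()])
print(ch)
for z in (49.5,54.5): print(z,(ray('scene',ch,z)[:,:2]-wi[[0,2]]).round(2))
# reference bias: the cover on the bench, same method is not visible there
E
```

```text
[[ 82  93 124 166 218 233 234 235 236]
 [167 182 219 234 234 235 236 236 236]
 [234 233 230 225 225 233 236 237 237]
 [236 231 195 153 155 211 234 237 236]
 [236 234 195 125 109 178 228 236 236]
 [233 238 229 205 187 222 236 236 237]
 [211 232 236 237 236 236 237 237 237]
 [143 213 232 236 237 238 237 237 237]
 [105 179 224 234 237 237 237 238 238]]
[[236 235 235 236 236 236 237 237 237]
 [235 236 236 236 236 237 237 237 236]
 [236 236 235 232 230 233 236 237 236]
 [236 236 227 202 179 210 234 238 237]
 [236 236 218 170 149 162 218 236 236]
 [236 235 231 209 178 170 210 233 236]
 [236 236 236 237 237 237 237 234 230]
 [237 237 237 237 234 232 231 215 175]
 [237 237 234 231 217 197 175 151 142]]
[[np.float64(306.57894736842104), np.float64(242.724171539961)], [np.float64(339.17883755588673), np.float64(253.15052160953803)]]
49.5 [[ 5.69 -4.09]
 [ 5.98 -5.25]]
54.5 [[ 0.92 -0.86]
 [ 1.72 -1.71]]
```

```bash
cat > sil.py <<'E'
from h import *
from scipy.optimize import least_squares
from scipy.ndimage import map_coordinates
g=cv2.imread('pics/scene0.png')[:,:,::-1]
c,s=np.cos(np.radians(-1.5)),np.sin(np.radians(-1.5)); Q=PAT@np.array([[c,s],[-s,c]])+[518,-3.6]
pe=proj('scene',np.c_[Q,[30]*3]); d=(np.array([cen(g,u,BR,3) for u in pe])-pe).mean(0); print('scene px offset',d)
def run(fn,zu):
    f=cv2.imread(fn)[:,:,2].astype(float)
    # visible silhouette edges: (corner a, corner b, range); local corner = sx,sy,z
    E=[((53,63,5),(53,-63,5),(.05,.35)),((53,63,0),(-53,63,0),(.08,.92)),((-53,63,0),(-53,-63,0),(.08,.85))]
    pts=[]
    def W(l,x,y,a):
        ca,sa=np.cos(a),np.sin(a); return [x+ca*l[0]-sa*l[1],y+sa*l[0]+ca*l[1],zu+l[2]]
    x,y,a=518.,-3.6,np.radians(-1.5)
    for k,(A,B,(t0,t1)) in enumerate(E):
        for t in np.linspace(t0,t1,15):
            l=np.array(A)*(1-t)+np.array(B)*t; u=proj('scene',W(l,x,y,a))[0]+d
            e=proj('scene',W(B,x,y,a))[0]-proj('scene',W(A,x,y,a))[0]; n=np.array([-e[1],e[0]])/np.linalg.norm(e)
            ce=proj('scene',W((0,0,0),x,y,a))[0]+d; n*=np.sign(n@(u-ce))
            q=np.arange(-3.5,3.51,.1); v=map_coordinates(f,[u[1]+n[1]*q,u[0]+n[0]*q],order=1)
            th=(v[:6].mean()+v[-6:].mean())/2; i=np.nonzero((v[:-1]>th)&(v[1:]<=th))[0]
            if len(i): pts.append((l,n,u+n*q[i[0]],k))
            if abs(t-np.linspace(t0,t1,15)[7])<1e-9: print(k,v[::7].round().astype(int))
    res=lambda p:[n@(m-proj('scene',W(l,p[0],p[1],p[2]))[0]-d) for l,n,m,k in pts]
    r=least_squares(res,[x,y,a],loss='soft_l1',f_scale=.3,x_scale=[1,1,.01]); rr=np.array(res(r.x))
    print('cover',r.x[:2].round(2),np.degrees(r.x[2]).round(2),'vs base 518.0 -3.6 -1.5; rms px',[rr[[p[3]==k for p in pts]].mean().round(2) for k in range(3)],rr.std().round(2))
E
python3 - <<'E'
from sil import *
for z in (49,49.5,50): run('pics/scene2.png',z)
E
```

```text
scene px offset [-0.03739687  0.86047319]
0 [234 234 236 236 235 231 176 118  71  68  69]
1 [237 236 232 213 165 114  95  95  95  95  93]
2 [236 231 210 171 130 113 105 100 101  99  96]
cover [522.34  -6.05] -0.93 vs base 518.0 -3.6 -1.5; rms px [np.float64(-0.05), np.float64(0.04), np.float64(-0.05)] 0.2
0 [235 234 236 236 235 222 165 109  67  69  69]
1 [238 236 233 216 174 122  95  95  95  95  94]
2 [237 234 214 180 136 116 103 100 101  99  96]Traceback (most recent call last):
  File "<stdin>", line 2, in <module>
  File "sil.py", line 25, in run
    r=least_squares(res,[x,y,a],loss='soft_l1',f_scale=.3,x_scale=[1,1,.01]); rr=np.array(res(r.x))
    return func(*args, **kwargs)
    result = trf(vector_fun.fun, vector_fun.jac, x0, f0, J0, lb, ub, ftol, xtol,
                 gtol, max_nfev, x_scale, loss_function, tr_solver,
                 tr_options.copy(), verbose, callback=callback_wrapped)
    return trf_no_bounds(
        fun, jac, x0, f0, J0, ftol, xtol, gtol, max_nfev, x_scale,
        loss_function, tr_solver, tr_options, verbose, callback=callback)
    f_new = fun(x_new)
    self._update_fun()
    ~~~~~~~~~~~~~~~~^^
    self.f = self.fun_wrapped(xp_copy(self.x))
             ~~~~~~~~~~~~~~~~^^^^^^^^^^^^^^^^^
    return np.atleast_1d(self.fun(x))
                         ~~~~~~~~^^^
    return self.f(x, *self.args, **self.kwargs)
           ~~~~~~^^^^^^^^^^^^^^^^^^^^^^^^^^^^^^
  File "sil.py", line 24, in <lambda>
    res=lambda p:[n@(m-proj('scene',W(l,p[0],p[1],p[2]))[0]-d) for l,n,m,k in pts]
                       ~~~~^^^^^^^^^^^^^^^^^^^^^^^^^^^^^
  File "h.py", line 12, in proj
    K,r,t=cal(n); return cv2.projectPoints(np.array(P,float).reshape(-1,3),r,t,K,None)[0].reshape(-1,2)
          ~~~^^^
  File "h.py", line 5, in cal
    c=eyes.get_calibration(n); K=np.array([[c['fx'],0,c['cx']],[0,c['fy'],c['cy']],[0,0,1.]])
ValueError: time passes only in moves, steps and waits
```

```bash
sed -i 's/^def cal(n):/import functools\n@functools.cache\ndef cal(n):/' h.py; sed -i 's/((53,63,0),(-53,63,0)/((53,63,5),(-53,63,5)/; s/((-53,63,0),(-53,-63,0)/((-53,63,5),(-53,-63,5)/; s/th=(v\[:6\].mean()+v\[-6:\].mean())\/2/th=(v[:6].mean()+(115 if k else v[-6:].mean()))\/2/' sil.py
python3 - <<'E'
from sil import *
for z in (49,49.5,50): run('pics/scene2.png',z)
E
```

```text
scene px offset [-0.03739687  0.86047319]
0 [234 234 236 236 235 231 176 118  71  68  69]
1 [238 238 238 234 225 186 131 104  96  96  95]
2 [168 215 236 233 204 166 127 107  97  97  96]
cover [519.82  -3.25] -2.21 vs base 518.0 -3.6 -1.5; rms px [np.float64(0.4), np.float64(0.02), np.float64(0.33)] 0.28
0 [235 234 236 236 235 222 165 109  67  69  69]
1 [238 238 238 234 227 193 139 107  96  96  95]
2 [161 204 237 234 210 173 134 110  97  97  96]
cover [519.42  -2.93] -2.18 vs base 518.0 -3.6 -1.5; rms px [np.float64(0.39), np.float64(0.03), np.float64(0.34)] 0.28
0 [235 235 236 236 235 212 154  99  67  70  68]
1 [238 238 238 235 229 199 149 109  96  96  95]
2 [158 193 238 234 217 181 141 113  99  97  96]
cover [518.93  -2.59] -2.16 vs base 518.0 -3.6 -1.5; rms px [np.float64(0.38), np.float64(0.03), np.float64(0.33)] 0.28
```

All three estimates agree to about 1–1.5 mm, so I'll apply a small trim and settle.

Emit:
move_arm --plan '[{"rx":0,"ry":0,"rz":0.2,"dx":0.6,"dy":-0.8,"dz":0,"jaw":0},{"rx":0,"ry":0,"rz":0,"dx":0,"dy":0,"dz":0,"jaw":0},{"rx":0,"ry":0,"rz":0,"dx":0,"dy":0,"dz":0,"jaw":0},{"rx":0,"ry":0,"rz":0,"dx":0,"dy":0,"dz":0,"jaw":0}]'

```text
time: 16.7
eef_pos: [517.4, -4.3, 69.3]
tool_rot: [0.0, 0.716, 0.698, -0.0]
contact_force: [-0.0, -0.2, -2.4]
finger_gap: 0.144
grasp_force: 78.7
```

```bash
python3 - <<'E'
from h import *
P=[];A=[]
for i in range(6):
    f=eyes.grab_frame('scene'); s=env.sense(); P.append(s['eef_pos']); w,x,y,z=s['tool_rot']; M=R.from_quat([x,y,z,w]).as_matrix(); A.append([np.degrees(np.arctan2(M[1,1],M[0,1])),M[0,2]*57.3,M[1,2]*57.3])
print(s['time'],np.mean(P,0),np.std(P,0),np.mean(A,0),s['grasp_force'])
E
```

```text
17.0 [517.36921361  -4.30330045  69.27687559] [0.01545399 0.01092221 0.00968769] [-1.52294207e+00 -5.89336273e-04  8.34080946e-04] 78.74430656433105
```

```bash
python3 -c "
from station import workorder
print(workorder.close_job())"
```

```text
the job is handed in; nothing more can be done
None
```

I handed the job in at about 17 s: the three relays are swept off the flange, the scraper is standing back in its place, and the cover is held level about 19 mm above the flange. The holes are over the inserts to within an estimated 1–1.5 mm. The wrist hid the cover from above, so I could check that only obliquely, and I gave no picture check after the last 1 mm trim.

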